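# Sweep cut corn through the board's slot into the catch pan

## Task

First push the steel catch pan under the prep board fully home, so that it closes under the slot. Then sweep the four corn rounds across the board with your fingertips so that all of them drop through the slot into the pan. Only push and sweep: do not pinch or lift the corn, and leave the little steel cup standing where it is at the back of the board.

Things in the scene. Friction and masses are not known exactly. Their poses are not given: they have to be found in the camera images.
- prep_board: Wooden prep board on a low steel stand, fixed; flat top 85 mm above the table, no rim. Origin on the table; in its own axes it spans x -125 (front edge, to the robot) to +190 mm (back edge), y -135 to +135 mm. The slot through its front part spans x -105 to -30, y -100 to +100 mm: a straight drop into the pan when that is home. The corn lies behind it, centres at x -5 to +45 mm.
- slot_center (a point): Centre of the slot, level with the board's top; axes as the board's.
- catch_pan (a joint): How far the catch pan is pulled out towards the robot (along the board's -x), in m: 0 is fully home against its stop, largest 0.06. It slides in runners and cannot leave them; it takes about 2 to 4 N to push. Pulled out, its back wall stands across the slot and things swept in would miss it. A closed carton 95 mm high stands to the right of it.
- pan_front (a point): Middle of the foremost line of the rolled edge on the pan's front, 51 mm above the table; axes as the board's, moves with the pan. The front plate is 218 mm wide, 9 mm farther back, 5 to 59 mm above the table. Pushed along the board's +x the pan slides home; there the rolled edge stands 19 mm in front of the board's front edge.
- pan_floor (a point): Centre of the pan's inner floor, 8 mm above the table; axes as the board's, moves with the pan. Inside, the pan measures 106 (x) x 212 (y) mm and is 51 mm deep.
- corn_a_center (a point): Centre of a round of corn on the cob, a yellow disc 40 mm across and 25 mm high, 20 to 40 g, lying flat, loose on the board. All four are alike.
- corn_b_center (a point): Centre of the second corn round.
- corn_c_center (a point): Centre of the third corn round.
- corn_d_center (a point): Centre of the fourth corn round.
- steel_cup: Small open steel sauce cup, 67 mm across and 36 mm high, loose, standing on the board near its back edge (centre at board x about 152 mm); origin at the centre of its underside. Not to be disturbed.
Things that resemble listed ones, but are neither listed nor needed, are in the scene too. Leave any purple look-alike of the part that bears corn_b_center alone.

How it is judged (in metres and radians):
On the way:
1. the catch pan is pushed home (within 6 mm of its stop) while all four corn rounds are still on the board (value of joint catch_pan below 0.006 m and height (world z) of each of corn_a_center, corn_b_center, corn_c_center, corn_d_center above 0.085 m), for 0.2 s.
At the end, for the whole second after the job is handed in: The pan is home within 6 mm, and all four corn rounds lie at rest inside it, below the board; the steel cup stands upright on the board within 25 mm of where it was (value of joint catch_pan below 0.006 m and distance of steel_cup from where it was at the start of the episode below 0.025 m and angle between steel_cup's own z axis and vertical below 0.2 rad and x of corn_a_center in the frame of pan_floor between -0.052 and 0.052 m and y of corn_a_center in the frame of pan_floor between -0.105 and 0.105 m and z of corn_a_center in the frame of pan_floor between 0 and 0.055 m and linear speed of each of corn_a, corn_b, corn_c, corn_d below 0.03 m/s and x of corn_b_center in the frame of pan_floor between -0.052 and 0.052 m and y of corn_b_center in the frame of pan_floor between -0.105 and 0.105 m and z of corn_b_center in the frame of pan_floor between 0 and 0.055 m and x of corn_c_center in the frame of pan_floor between -0.052 and 0.052 m and y of corn_c_center in the frame of pan_floor between -0.105 and 0.105 m and z of corn_c_center in the frame of pan_floor between 0 and 0.055 m and x of corn_d_center in the frame of pan_floor between -0.052 and 0.052 m and y of corn_d_center in the frame of pan_floor between -0.105 and 0.105 m and z of corn_d_center in the frame of pan_floor between 0 and 0.055 m); the robot touches nothing.
It fails at once if a corn round is lifted off the board (its centre more than 35 mm above where it lay) (height (world z) of any of corn_a_center, corn_b_center, corn_c_center, corn_d_center above 0.133 m).
It fails at once if a corn round is pinched or pressed hard (more than 15 N from the fingers) (contact force between any of corn_a, corn_b, corn_c, corn_d and the fingers above 15 N).
It fails at once if the steel cup is shifted more than 25 mm, or tipped (distance of steel_cup from where it was at the start of the episode above 0.025 m or angle between steel_cup's own z axis and vertical above 0.3 rad).
It also fails if it takes over 54 s, if anything falls off the work surface, if the arm or the gripper's body presses on something with over 40 N, if the wrist force passes 120 N, or if a joint passes its speed limit or range.

## Robot

A 6-joint arm with a two-finger parallel gripper is mounted at the origin on a cart in front of the work surface, level with it; the furniture and walls round the work are solid. World frame = base frame: x ahead of the robot, y to its left, z up, the work surface at z = 0. Lengths are in m, angles in degrees, forces in N, time in s.
With the tool pointing down it reaches from about 0.35 to 0.8 m from the base axis. Payload 7.3 kg.
Tool frame: the origin (TCP) lies at the very end of the fingers, on their centre line; the grasp point (between the pads) lies grip_depth behind it (grip_depth is the distance from the TCP to the grasp point, in m); z points along the fingers, y is the line along which they close (so a half turn about z gives the same grasp; the last joint's range is limited). The gripper opens to 85 mm and grips with 20 to 120 N. Pads are 22 mm wide; open, the fingers measure 114 mm over their backs; the gripper's body (76 mm by 85 mm) begins 54 mm behind the grasp point. The pads swing forward as they close: fully open they stand 13 mm farther back than shut.
Start: joints at [59.931, 19.595, 87.324, -0, 73.075, -8.365], TCP at [0.194, 0.488, 0.231] pointing down, gripper open.
Joint ranges: [-145.02, 145.02], [-44.19, 115.74], [2.07, 154.8], [-57.11, 237.11], [16.16, 152.29], [-177.93, 177.93]. Speed limits (degrees/s): [147.25, 147.25, 180, 180, 180, 180].

## Interface

Orientations are given as [roll, pitch, yaw] about the fixed x, y, z axes, in that order (R = Rz(yaw) Ry(pitch) Rx(roll)).
In Python, from workcell import move_ptp, move_straight, set_joints, gripper_to, dwell, solve_ik, get_state, camera, MotionError, job_done, recognise, mark_of, grip_depth gives the robot as it stands. Calls block until the motion is done:
- move_ptp(position, orientation): joint-space move of the TCP to a pose.
- move_straight(position, rot=None, speed=0.15, force_limit=None): straight line of the TCP; rot=None keeps the orientation; speed is the mean speed in m/s. With force_limit (N) it stops when the force on the tool has changed by that much, and returns True; else False.
- set_joints(angles): joint-space move.
- gripper_to(opening, strength=None): finger opening in m; strength is the grip in N (None keeps the last); returns when the fingers have stopped.
- dwell(seconds).
- solve_ik(position, orientation): joint angles nearest the present ones, or None.
- get_state(): the state.
- camera(name): name is "scene" or "top"; returns a dict with "frame" (420x560x3 uint8, blue, green, red), "z_map" (420x560 float32, m along the optical axis (not along the pixel's ray), 0 where there is no reading), "camera_matrix" (3x3 intrinsics, pixels), "rvec" (rotation vector, rad) and "tvec" (3), from world to camera coordinates, as OpenCV has them. Camera axes: x right, y down, z forward; pixel columns grow to the right and rows downward; lengths in m; the calibration is good to about 2 mm. A picture is of the moment at which its call begins.
A pose or a line that the arm cannot do raises MotionError and nothing moves.
- job_done(): hands the job in; it is judged then, once.
Trained networks look in a picture, given as the dict that the camera call returned (one of the last four; its "shot" number tells which), for a name from the list of things; names that differ only in an ending like _2 or _b are one class to them, and where a whole thing is asked for, a point or a joint stands for the part that bears it (a point fixed in the world has none). Each returns a list of dicts, best first, with "score" (0 to 1); they miss things now and then, are a little off and sometimes report something else, mostly with a low value. They report only what shows in the picture. A call takes as long as a camera call. They do not tell look-alikes from the thing itself.
- recognise(picture, label): "at" ([x, y, z] in m, in world coordinates, good to about 4 mm: the middle of the surface that is visible of it).
- mark_of(picture, label): "at" ([x, y, z] in m, in world coordinates, good to about 4 mm: a listed point, or the origin of a listed thing).
The state is a dict: "clock": time; "qpos": joint angles; "dq": joint speeds; "tau": joint torques, N m; "tcp_pos": TCP position; "ee_rot": TCP orientation; "contact_force": force on the tool from outside, world axes, zero at the start; "ft_torque": the same for the moment, N m; "opening": finger opening in m; "grip_force": force on a finger pad.
Only numpy, scipy, OpenCV 4.12 (cv2) and the standard library are available. Lean on these libraries where they do the work, as an engineer would, in place of code of your own. Each camera call takes 0.05 s, during which the arm holds its last target. There are 200 camera calls.

## Working session

There is one attempt and no reset: what is moved stays moved. The work goes in short steps, each a Python script; the robot and the scene stay as the last script left them, time stands still between calls to the robot, and variables do not carry over. Pictures are saved under pics/ and viewed, at most 10 in all, crops included, and the job is handed in when it is done.

```bash
mkdir -p pics
python3 - <<'E'
from workcell import *
import cv2, numpy as np
ims=[]
for n in("scene","top"):
    p=camera(n); cv2.imwrite(f"pics/{n}0.png",p["frame"])
    for l in["prep_board","slot_center","pan_front","pan_floor","corn_a_center","steel_cup"]:
        print(n,l,[(np.round(d["at"],3).tolist(),round(d["score"],2)) for d in mark_of(p,l)])
    print(n,"rec corn",[(np.round(d["at"],3).tolist(),round(d["score"],2)) for d in recognise(p,"corn_a_center")])
print(grip_depth,get_state()["clock"],get_state()["ee_rot"])
E
```

```text
scene prep_board [([0.492, 0.401, 0.0], 0.69)]
scene slot_center [([0.444, 0.345, 0.085], 0.88), ([0.559, 0.363, 0.097], 0.39)]
scene pan_front [([0.37, 0.252, 0.049], 0.95)]
scene pan_floor [([0.414, 0.306, 0.004], 0.98)]
scene corn_a_center [([0.559, 0.361, 0.1], 0.56)]
scene steel_cup [([0.632, 0.48, 0.088], 0.76)]
scene rec corn [([0.557, 0.368, 0.107], 0.52)]
top prep_board [([0.493, 0.398, 0.0], 0.75)]
top slot_center [([0.449, 0.345, 0.089], 0.77)]
top pan_front [([0.373, 0.255, 0.05], 0.97)]
top pan_floor [([0.414, 0.302, 0.006], 0.87)]
top corn_a_center [([0.555, 0.361, 0.094], 0.8)]
top steel_cup [([0.631, 0.479, 0.088], 0.74)]
top rec corn [([0.558, 0.361, 0.104], 0.71)]
0.0187 0.8 [1.79994940e+02 2.05827886e-03 1.58296189e+02]
```

View pics/scene0.png

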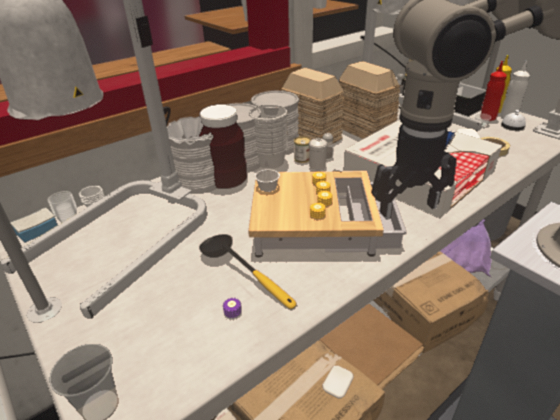

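View pics/top0.png

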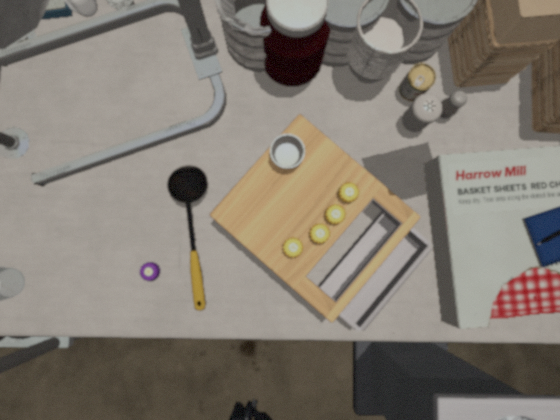

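The top view shows the board rotated about 50°. Its corners are near (300,115), (211,214), (333,319) and (418,213). The corn is at (348,191), (335,214), (319,233) and (292,247), and the cup at (287,152). The pan is pulled out toward the lower right, next to the carton (left edge at columns 433–460). The purple look-alike is at (150,271), off the board.

```bash
cat > h.py <<'E'
from workcell import *
import cv2, numpy as np
def cloud(p):
    z=p["z_map"]; K=p["camera_matrix"]; v,u=np.indices(z.shape)
    c=np.stack([(u-K[0,2])/K[0,0]*z,(v-K[1,2])/K[1,1]*z,z],-1)
    R=cv2.Rodrigues(np.array(p["rvec"],float))[0]
    w=(c-np.array(p["tvec"]).ravel())@R; w[z==0]=np.nan
    return w
def corn(p,w):
    h=cv2.cvtColor(p["frame"],cv2.COLOR_BGR2HSV)
    m=cv2.inRange(h,(20,110,100),(35,255,255))
    return h,m
def B(w,o,yaw):   # world -> board
    d=np.asarray(w)[...,:2]-o; c,s=np.cos(yaw),np.sin(yaw)
    return np.stack([d@[c,s],d@[-s,c]],-1)
E
python3 - <<'E'
from h import *
p=camera("top"); w=cloud(p)
m=(abs(w[...,2]-0.085)<0.006); m=m.astype(np.uint8)
m[:, :200]=0; m[:,425:]=0; m[:105]=0; m[330:]=0
m=cv2.morphologyEx(m,cv2.MORPH_OPEN,np.ones((3,3)))
n,l,st,_=cv2.connectedComponentsWithStats(m); k=1+np.argmax(st[1:,4]); print(st[k])
b=w[l==k][:,:2].astype(np.float32); print(np.nanmedian(w[l==k][:,2]))
r=cv2.minAreaRect(b); print(r, cv2.boxPoints(r))
# corn tops
t=((w[...,2]>0.098)&(w[...,2]<0.125)).astype(np.uint8); t[:, :200]=0; t[:,420:]=0;t[:105]=0;t[330:]=0
n,l,st,c=cv2.connectedComponentsWithStats(t)
for i in range(1,n):
    if st[i,4]>30: print(np.round(c[i]),st[i,4],np.nanmean(w[l==i],0).round(4), np.ptp(w[l==i],0).round(3))
# carton
q=w[150:330,430:560]; print("carton z",np.nanmedian(q[...,2]))
s=((w[...,2]>0.085)&(w[...,2]<0.11)).astype(np.uint8); s[:,:425]=0; s[:140]=0
cs=w[s>0]; print("carton y max",np.percentile(cs[:,1],[95,99,99.8]),"x",np.percentile(cs[:,0],[1,5,95]))
rr=cv2.minAreaRect(cs[:,:2].astype(np.float32)); print(cv2.boxPoints(rr))
E
```

```text
[  210   115   211   207 16109]
0.08562678656813522
((0.5154082775115967, 0.42187604308128357), (0.31577467918395996, 0.27030739188194275), 49.830204010009766) [[0.31028643 0.38841015]
 [0.5168381  0.21404704]
 [0.72053015 0.45534194]
 [0.5139785  0.6297051 ]]
[288. 147.] 438 [0.6417 0.4787 0.1151] [0.066 0.066 0.027]
[349. 192.] 322 [0.5595 0.361  0.1096] [0.038 0.037 0.017]
[335. 214.] 321 [0.517  0.3865 0.1096] [0.038 0.036 0.014]
[320. 233.] 326 [0.4801 0.4157 0.1098] [0.038 0.038 0.016]
[293. 247.] 318 [0.4531 0.4659 0.1099] [0.037 0.038 0.013]
carton z 0.09456527800587852
carton y max [0.16099572 0.17350243 0.17904006] x [0.31732935 0.35216567 0.63655149]
[[ 0.30447584  0.15122679]
 [ 0.32738495 -0.08904859]
 [ 0.66175216 -0.05716828]
 [ 0.63884306  0.18310711]]
```

```bash
cat >> h.py <<'E'
O=np.array([0.4944,0.3970]); YAW=np.radians(49.83); ROT=[180,0,49.83-180]
def W(x,y,z):
    c,s=np.cos(YAW),np.sin(YAW); return [O[0]+c*x-s*y,O[1]+s*x+c*y,z]
def tb(): s=get_state(); return B(s["tcp_pos"],O,YAW).round(4),s["tcp_pos"][2].__round__(4) if hasattr(s["tcp_pos"],"__len__") else 0
E
python3 - <<'E'
from h import *
gripper_to(0.0)
print(get_state()["opening"])
move_ptp(W(-.24,0,.16),ROT)
move_straight(W(-.24,0,.035),speed=.15)
print(tb(),get_state()["clock"])
hit=move_straight(W(-.144-.011+.012,0,.035),speed=.05,force_limit=15)
print(hit,tb(),get_state()["contact_force"])
move_straight(W(-.20,0,.035),speed=.15)
move_straight(W(-.20,0,.16),speed=.25)
p=camera("top"); cv2.imwrite("pics/t1.png",p["frame"])
for l in("pan_front","pan_floor"):
    d=mark_of(p,l)
    print(l,[(B(e["at"],O,YAW).round(4),round(e["score"],2)) for e in d])
print(get_state()["clock"])
E
```

```text
-8.158624338390987e-05
(array([-2.395e-01, -1.000e-04]), np.float64(0.0354)) 4.2833
True (array([-0.1552,  0.0005]), np.float64(0.0343)) [-0.06679677 -0.82799207  0.88426389]
pan_front [(array([-0.1431,  0.0036]), 0.64)]
pan_floor [(array([-0.0794, -0.0027]), 0.88)]
7.0667
```

View pics/t1.png

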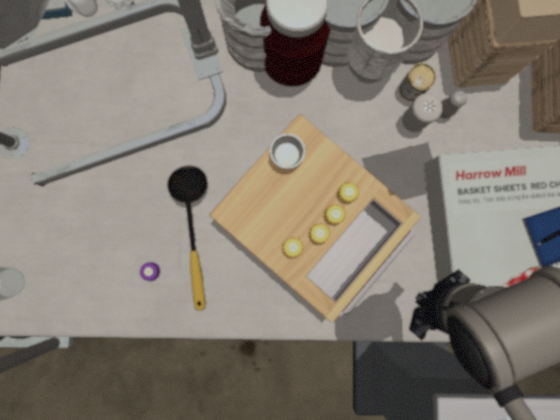

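The pan is home: only its floor shows through the slot at (360,250), and the TCP stopped exactly at the home contact line. The corn has not moved. Next I sweep the two middle rounds.

```bash
cat >> h.py <<'E'
def corns(p):
    w=cloud(p); b=B(w,O,YAW); z=w[...,2]
    t=((z>0.098)&(z<0.125)&(b[...,0]>-.13)&(b[...,0]<.1)&(abs(b[...,1])<.135)).astype(np.uint8)
    n,l,st,_=cv2.connectedComponentsWithStats(t)
    return [b[l==i].mean(0) for i in range(1,n) if st[i,4]>100]
def sweep(x,y,y1):
    xs=x+.020+.011+.012
    move_ptp(W(xs,y,.15),ROT)
    move_straight(W(xs,y,.0895),speed=.12)
    h=move_straight(W(-.031,y1,.0895),speed=.07,force_limit=12)
    print("stop",h,tb())
    move_straight(W(-.01,y1,.15),speed=.2)
E
python3 - <<'E'
from h import *
gripper_to(0.015)
C=sorted(corns(camera("top")),key=lambda c:abs(c[1])); print(np.round(C,4))
for c in C[:2]: sweep(c[0],c[1],c[1])
move_straight(W(.06,0,.25),speed=.25)
p=camera("scene"); cv2.imwrite("pics/s2.png",p["frame"][140:280,220:440].repeat(3,0).repeat(3,1)); print(get_state()["clock"])
E
```

```text
[[ 0.0051  0.0229]
 [ 0.0065 -0.0239]
 [ 0.0144 -0.0729]
 [ 0.026   0.076 ]]
stop False (array([-0.0306,  0.0229]), np.float64(0.0895))
stop False (array([-0.0306, -0.0239]), np.float64(0.0895))
14.3167
```

View pics/s2.png

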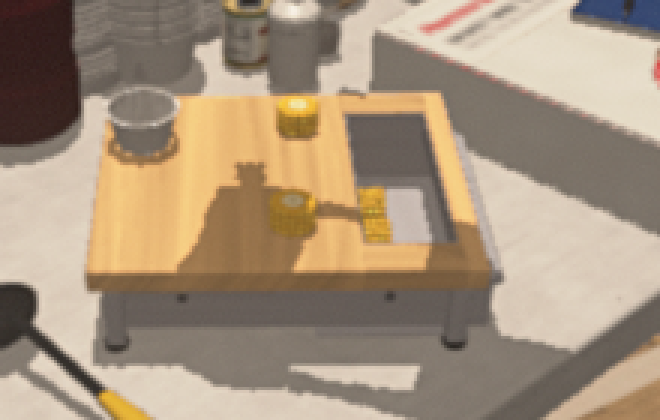

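Two rounds are in the pan at (372,200) and (376,230). The outer two are still on the board at (297,117) and (293,210), and the cup is undisturbed. I sweep those two now, slanting slightly inward.

Run:
```python
from h import *
for c in ((.0144,-.0729),(.026,.076)): sweep(c[0],c[1],c[1]-np.sign(c[1])*.008)
move_straight(W(.0,0.05,.25),speed=.25)
move_ptp([0.194,0.488,0.26],ROT)
p=camera("top"); a=p["frame"][100:340,190:450].repeat(2,0).repeat(2,1)
w=cloud(p); b=B(w,O,YAW); h,m=corn(p,w)
m&=((abs(b[...,0]+.067)<.06)&(abs(b[...,1])<.11)).astype(np.uint8)*255
n,l,st,_=cv2.connectedComponentsWithStats(m)
for i in range(1,n):
    if st[i,4]>20: print(st[i,4],b[l==i].mean(0).round(3),np.nanpercentile(w[l==i][:,2],[5,50,95]).round(3))
q=camera("scene"); s=cv2.resize(q["frame"][140:280,240:440],(0,0),fx=2.5,fy=2.5)
cv2.imwrite("pics/t3.png",a);cv2.imwrite("pics/s3.png",s)
for k in("pan_front","steel_cup"): print(k,[(B(e["at"],O,YAW).round(4)) for e in mark_of(p,k)])
print(get_state()["clock"])
```

```text
stop False (array([-0.0307, -0.0649]), np.float64(0.0895))
stop False (array([-0.0307,  0.068 ]), np.float64(0.0894))
181 [-0.048 -0.066] [0.034 0.044 0.049]
178 [-0.049 -0.024] [0.035 0.044 0.048]
167 [-0.049  0.023] [0.036 0.044 0.049]
180 [-0.047  0.069] [0.035 0.044 0.049]
pan_front [array([-0.1445,  0.0023])]
steel_cup [array([ 0.1528, -0.0513]), array([-0.0513, -0.0212]), array([-0.0505, -0.069 ])]
22.6167
```

View pics/t3.png

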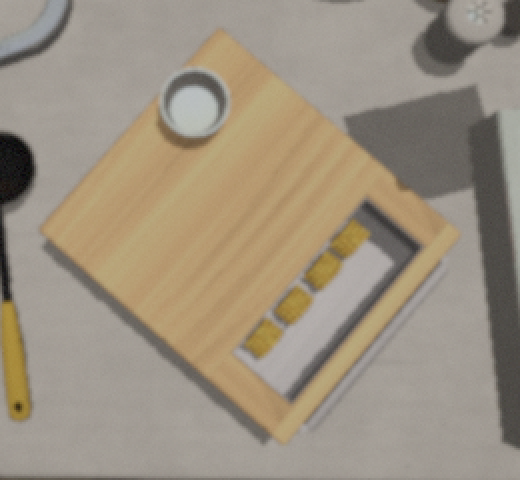

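View pics/s3.png

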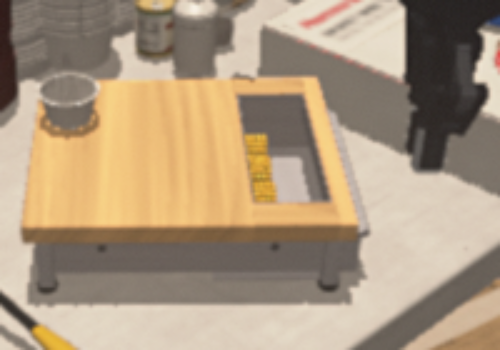

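All four rounds stand at rest in the pan, at top-crop positions (350,238), (323,270), (293,305) and (263,338). Their tops are at z ≈ 49 mm, well within the pan's limits. The pan is home, the cup has not moved and the arm is clear of everything.

```bash
python3 -c "
from workcell import *
dwell(0.5); print(job_done())"
```

```text
the job is handed in; nothing more can be done
None
```

I pushed the catch pan fully home, swept all four corn rounds through the slot into it without disturbing the cup, and handed the job in at about 23 s; no verdict was returned.

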